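# Snap the lid of a spice pail shut

### The job

The lid lies on the off-white spice pail, but its rim is still sprung up all the way round. With the fingertips, press the rim down section by section until all six sections have snapped shut and lie level, then take the hand away. Leave the pail standing where it is, do not pick up or drag anything, and leave the other things around it alone.

Things in the scene. Friction and masses are not known exactly. Their poses are not given: they have to be found in the camera images.
- pail: Full off-white plastic spice pail, 2 to 3.4 kg, loose on the planks: round, tapered, 166 mm across at the foot, 187 mm at its rim; thin wire carrying handle hanging down its +x side. On it lies an off-white press-on lid, 212 mm across and 160 mm above the table when shut. Origin: centre of its underside, z up.
- lid (a point): Centre of the lid's flat middle panel, on its top, 154 mm above the pail's underside, axes as the pail's. The panel (radius 65 mm) does not move. Around it lies the raised rim, cut by narrow slits into six sections of 60 degrees; section i is centred i x 60 degrees from the x axis, counter-clockwise from above. A section bends about a line 72 mm from the centre; its bead spans radius 88 to 106 mm.
- press0 (a point): Point on top of the rim bead in the middle of lid section 0, 98 mm from the pail's centre when shut: the place to press (flat top, radius 90 to 104 mm). It moves with the section: 160 mm above the pail's underside when shut, about 167 mm when sprung up, the outer edge then 168 mm.
- rim0 (a joint): How far lid section 0 is pressed down, in rad: 0 = sprung up, 0.28 = snapped shut, lying level (hard stop). It gives way at a downward push of about 11 N on the bead and snaps over about half way (near 0.155): let go before that it springs up again, past it it pulls itself shut and stays.
- press1 (a point): Point on top of the rim bead in the middle of lid section 1, 98 mm from the pail's centre when shut: the place to press (flat top, radius 90 to 104 mm). It moves with the section: 160 mm above the pail's underside when shut, about 167 mm when sprung up, the outer edge then 168 mm.
- rim1 (a joint): How far lid section 1 is pressed down, in rad: 0 = sprung up, 0.28 = snapped shut, lying level (hard stop). It gives way at a downward push of about 11 N on the bead and snaps over about half way (near 0.155): let go before that it springs up again, past it it pulls itself shut and stays.
- press2 (a point): Point on top of the rim bead in the middle of lid section 2, 98 mm from the pail's centre when shut: the place to press (flat top, radius 90 to 104 mm). It moves with the section: 160 mm above the pail's underside when shut, about 167 mm when sprung up, the outer edge then 168 mm.
- rim2 (a joint): How far lid section 2 is pressed down, in rad: 0 = sprung up, 0.28 = snapped shut, lying level (hard stop). It gives way at a downward push of about 11 N on the bead and snaps over about half way (near 0.155): let go before that it springs up again, past it it pulls itself shut and stays.
- press3 (a point): Point on top of the rim bead in the middle of lid section 3, 98 mm from the pail's centre when shut: the place to press (flat top, radius 90 to 104 mm). It moves with the section: 160 mm above the pail's underside when shut, about 167 mm when sprung up, the outer edge then 168 mm.
- rim3 (a joint): How far lid section 3 is pressed down, in rad: 0 = sprung up, 0.28 = snapped shut, lying level (hard stop). It gives way at a downward push of about 11 N on the bead and snaps over about half way (near 0.155): let go before that it springs up again, past it it pulls itself shut and stays.
- press4 (a point): Point on top of the rim bead in the middle of lid section 4, 98 mm from the pail's centre when shut: the place to press (flat top, radius 90 to 104 mm). It moves with the section: 160 mm above the pail's underside when shut, about 167 mm when sprung up, the outer edge then 168 mm.
- rim4 (a joint): How far lid section 4 is pressed down, in rad: 0 = sprung up, 0.28 = snapped shut, lying level (hard stop). It gives way at a downward push of about 11 N on the bead and snaps over about half way (near 0.155): let go before that it springs up again, past it it pulls itself shut and stays.
- press5 (a point): Point on top of the rim bead in the middle of lid section 5, 98 mm from the pail's centre when shut: the place to press (flat top, radius 90 to 104 mm). It moves with the section: 160 mm above the pail's underside when shut, about 167 mm when sprung up, the outer edge then 168 mm.
- rim5 (a joint): How far lid section 5 is pressed down, in rad: 0 = sprung up, 0.28 = snapped shut, lying level (hard stop). It gives way at a downward push of about 11 N on the bead and snaps over about half way (near 0.155): let go before that it springs up again, past it it pulls itself shut and stays.
- coffee_pot: Bystander: black clay coffee pot, round belly 126 mm across, slim neck, 172 mm high, loop handle to its +y and short spout to its -y side. Origin: centre of its underside.
- jar: Bystander: closed glass jar with a steel cap, 72 mm across, 105 mm high. Origin: centre of its underside.
- measure: Bystander: small black open measuring cup, 68 mm across the mouth, 62 mm high. Origin: centre of its underside.
- scoop: Bystander: aluminium spice scoop lying flat, wooden handle, 178 mm long along its x (blade to +x), 58 mm wide, 30 mm high. Origin: on the table under the scoop, 31 mm behind the blade's back wall, towards the handle.

How it is judged:
By the outcome, as a careful person would: the job done as asked, in the order asked, and still so for the second after the job is handed in, with the robot touching nothing.
It also fails if it takes over 56 s, if anything falls off the work surface, if the arm or the gripper's body presses on something with over 40 N, if the wrist force passes 120 N, or if a joint passes its speed limit or range.

### The arm

A 7-joint arm with a two-finger parallel gripper is mounted at the origin on the work surface. World frame = base frame: x ahead of the robot, y to its left, z up, the work surface at z = 0. Lengths are in m, angles in rad, forces in N, time in s.
With the tool pointing down it reaches from about 0.4 to 0.85 m from the base axis. Payload 4.5 kg.
Tool frame: the origin (TCP) lies where the fingers leave the gripper's body, on its centre line; the fingertips stand 64 mm ahead of it and the grasp point (between the pads) lies 45 mm ahead of it; z points along the fingers, y is the direction in which the jaws open and shut (so a half turn about z gives the same grasp; the last joint's range is limited). The gripper opens to 88 mm and grips with 3 to 60 N. Pads are 18 mm wide; open, the fingers measure 123 mm over their backs; the gripper's body (75 mm by 187 mm) begins 45 mm behind the grasp point.
Start: joints at [-1.293, 0.689, -0.195, 1.565, 0.157, 0.902, -0.215], TCP at [0.151, 0.607, 0.303] pointing down, gripper open.
Joint ranges: [-3.01, 3.01], [-0.46, 2.08], [-1.47, 1.51], [0.13, 2.56], [-1, 4.14], [0.04, 2.09], [-2.66, 2.66]. Speed limits (rad/s): [2.57, 2.57, 3.14, 3.14, 3.14, 3.14, 3.14].

### API

Orientations are given as a unit quaternion [x, y, z, w].
In Python, from plant import monitor, snapshot, workorder, finder gives the robot as it stands.
- The arm moves only by the tool carry_out, never from a script. Its argument "motion" is one flat list of numbers, 6 for each row, row after row: the shift along the tool's x, y, z in cm, then the turn, a rotation vector about the tool's x, y, z in rad. In form: [x, y, z, rx, ry, rz, x, y, z, rx, ry, rz, ...]. A call has 1 to 8 rows; each row shifts and turns the commanded pose from where the row before left it, along the tool's axes as they then stand; what a row does not reach is not made up. A row lasts 1/8 s, in which the tool goes at most 62.5 mm and 10.7 degrees, less where a joint would pass 70% of its speed; a pose out of reach is approached as far as the arm can. A call with a gripper value outside its range is refused whole. "hand" is the finger opening in cm, from 0 to 8.81, set as the call begins (left out, the last holds). The fingers move at their own pace and stop on an object; "grip_force" is the grip in N (left out, the last holds). Time passes only in rows, so rows that do not move let the fingers close. It gives the time, the measured TCP pose, the force and the opening at its end, in the units of the state.
- monitor.get_state(): the state, without advancing time (a new reading comes with each control period).
- snapshot(name): name is "scene" or "top" or "wrist"; returns a dict with "frame" (400x640x3 uint8, red, green, blue), "range_z" (400x640 float32, m along the optical axis (not along the pixel's ray), 0 where there is no reading), "fx", "fy", "cx", "cy" (pixels), "rvec" (rotation vector, rad) and "tvec" (3), from world to camera coordinates, as OpenCV has them; the wrist camera has in their place "hand_eye" (4x4, takes a point from camera to tool coordinates, whose origin is the TCP and whose axes are the flange's). Camera axes: x right, y down, z forward; pixel columns grow to the right and rows downward; lengths in m; the calibration is good to about 2 mm. A picture is of the moment at which its call begins: read the wrist's pose just before it.
- workorder.finish_job(): hands the job in, once; it reports no verdict.
Trained networks look in a picture, given as the dict that the camera call returned (one of the last four; its "shot" number tells which), for a name from the list of things; names that differ only in an ending like _2 or _b are one class to them, and where a whole thing is asked for, a point or a joint stands for the part that bears it (a point fixed in the world has none). Each returns a list of dicts, best first, with "p" (0 to 1); they miss things now and then, are a little off and sometimes report something else, mostly with a low value. They report only what shows in the picture. A call takes as long as a camera call.
- finder.masks_of(picture, thing): "pixels" (400x640 bool, what is visible of it) and "extent" ([left, top, right, bottom] in pixels, round what is visible of it).
The state is a dict: "clock": time; "q": joint angles; "qd": joint speeds; "joint_torque": joint torques, N m; "tool_pos": TCP position; "eef_rot": TCP orientation; "contact_force": force on the tool from outside, world axes, zero at the start; "moment": the same for the moment, N m; "opening": opening from 0.0 (shut) to 1.0 (fully open).
Only numpy, scipy, OpenCV 4.12 (cv2) and the standard library are available. Lean on these libraries where they do the work, as an engineer would, in place of code of your own. Each camera call takes 0.05 s, during which the arm holds its last target. There are 200 camera calls.

## Working session

There is one attempt and no reset: what is moved stays moved. The work goes in short steps, Python scripts to look and compute and a tool call to move; the robot and the scene stay as the last step left them, time stands still between calls to the robot, and variables do not carry over. Pictures are saved under pics/ and viewed, about 8 in all and at most 12, crops included, and the job is handed in when it is done.

Besides the shell and the picture viewer there is one more tool, called after ">>>" in YAML: its name, and indented under it one key for each argument. carry_out: Moves the arm, as the interface text tells. Its arguments: {"type":"object","properties":{"motion":{"type":"array"},"hand":{"type":"number"},"grip_force":{"type":"number"}},"required":["motion"]}

```bash
mkdir -p pics
cat > h.py <<'E'
import numpy as np,cv2
from scipy.spatial.transform import Rotation as R
from plant import monitor,snapshot,workorder,finder
def world(p,mask=None):
    z=p["range_z"];v,u=np.nonzero((z>0)&(mask if mask is not None else True))
    d=z[v,u];c=np.c_[(u-p["cx"])/p["fx"]*d,(v-p["cy"])/p["fy"]*d,d]
    M=R.from_rotvec(np.ravel(p["rvec"])).as_matrix()
    return (c-np.ravel(p["tvec"]))@M,u,v
def save(p,n): cv2.imwrite(f"pics/{n}.png",p["frame"][:,:,::-1])
E
python3 - <<'E'
from h import *
s=monitor.get_state();print(s)
for n in("top","scene"):
    p=snapshot(n);save(p,n+"1")
    for t in("pail","lid","coffee_pot","jar","measure","scoop"):
        for m in finder.masks_of(p,t)[:1]:
            w,u,v=world(p,m["pixels"])
            print(n,t,round(m["p"],2),m["extent"],len(w),np.percentile(w,[2,50,98],axis=0).round(3).tolist() if len(w) else 0)
E
```

```text
{'clock': 0.0, 'q': array([-1.29315108,  0.69001398, -0.19448706,  1.56631494,  0.15733539,
        0.90250411, -0.21512622]), 'qd': array([ 1.71089102e-03,  2.23123268e-03,  6.08580322e-08, -2.32153166e-03,
        4.90453232e-04,  1.06508427e-03,  7.89025432e-04]), 'joint_torque': array([ 2.19726981e-04, -5.27559686e+01, -1.26671042e+00, -1.53431958e+01,
       -5.25825389e-02,  6.62187027e-03,  1.73684712e-04]), 'tool_pos': array([0.15083581, 0.60600643, 0.30189829]), 'eef_rot': array([ 1.21593046e-01,  9.92579608e-01, -9.23150141e-04, -2.49782654e-05]), 'contact_force': array([-0.1630547 ,  0.09210411, -0.69669191]), 'moment': array([ 0.02632964,  0.01361102, -0.05028663]), 'opening': 0.9976266947793492}
top pail 0.92 [307.1, 147.3, 396.3, 230.0] 5642 [[0.479, -0.186, 0.003], [0.576, -0.089, 0.156], [0.672, 0.009, 0.17]]
top lid 0.78 [312.2, 147.6, 396.2, 230.9] 5572 [[0.479, -0.185, 0.149], [0.576, -0.09, 0.156], [0.671, 0.007, 0.17]]
top coffee_pot 0.8 [130.2, 179.9, 191.3, 220.2] 1786 [[0.501, 0.36, 0.001], [0.551, 0.405, 0.09], [0.611, 0.477, 0.174]]
top jar 0.62 [450.3, 201.
[... 366 characters left out ...]
, 277.0] 5757 [[0.489, -0.197, 0.012], [0.602, -0.131, 0.154], [0.678, -0.005, 0.169]]
scene lid 0.78 [267.0, 186.6, 347.2, 276.6] 5857 [[0.487, -0.197, 0.006], [0.601, -0.131, 0.154], [0.678, -0.003, 0.169]]
scene coffee_pot 0.76 [371.5, 132.8, 408.8, 181.8] 1047 [[0.504, 0.348, 0.006], [0.565, 0.392, 0.083], [0.612, 0.483, 0.173]]
scene jar 0.93 [175.5, 284.6, 213.1, 338.3] 1480 [[0.486, -0.464, 0.007], [0.529, -0.44, 0.078], [0.543, -0.404, 0.108]]
scene measure 0.82 [230.8, 314.6, 259.6, 359.5] 1001 [[0.612, -0.436, 0.004], [0.637, -0.401, 0.039], [0.675, -0.373, 0.064]]
scene scoop 0.62 [339.2, 159.7, 358.2, 186.9] 219 [[0.368, 0.283, 0.001], [0.429, 0.36, 0.018], [0.476, 0.436, 0.032]]
```

>>> carry_out:
  motion: [-4,-4,-1,0,0,0,-4,-4,-1,0,0,0,-4,-4,-1,0,0,0,-4,-4,-1,0,0,0,-4,-4,-1,0,0,0,-4,-4,-1,0,0,0,-4,-4,-1,0,0,0,-4,-4,-1,0,0,0]
  hand: 0

```text
clock: 1.7
tool_pos: [0.385, 0.2171, 0.3833]
eef_rot: [0.122, 0.993, 0.0, 0.0]
contact_force: [1.5, -0.1, 0.1]
opening: 0.119
```

View pics/top1.png

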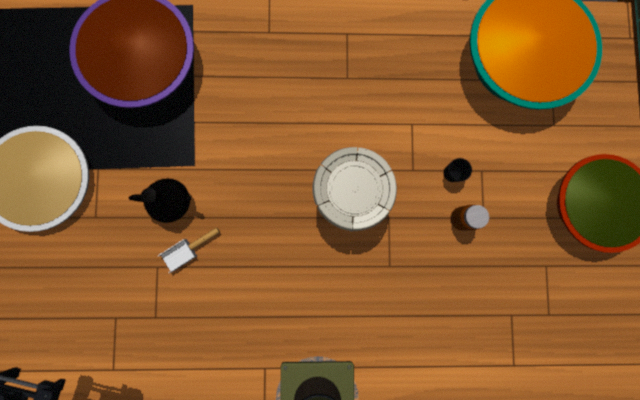

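The top view shows the lid at about (355,188), with six dark slits and its neighbours well clear. I'll move above it.

>>> carry_out:
  motion: [-4,-4,0,0,0,0,-4,-4,0,0,0,0,-4,-4,0,0,0,0,-4,-4,0,0,0,0,-4,-4,0,0,0,0,-4,-4,0,0,0,0,0,0,0,0,0,0]

```text
clock: 2.58
tool_pos: [0.5603, -0.0774, 0.3823]
eef_rot: [0.126, 0.992, -0.001, 0.001]
contact_force: [0.1, 0.1, 0.1]
opening: 0.006
```

Run:
```python
from h import *
s=monitor.get_state();p=snapshot("wrist");save(p,"w1")
print(s["clock"],s["tool_pos"],s["eef_rot"],s["contact_force"],p["hand_eye"])
np.savez("w1.npz",pos=s["tool_pos"],rot=s["eef_rot"],**{k:p[k] for k in("frame","range_z","fx","fy","cx","cy","hand_eye")})
```

```text
2.575 [ 0.56032037 -0.07744741  0.38225253] [ 1.25797919e-01  9.92054813e-01 -1.32660987e-03  6.08883078e-04] [0.12949167 0.0853536  0.11166248] [[-3.51223160e-05 -9.56674124e-01 -2.91160813e-01  7.50529850e-02]
 [ 9.99998923e-01 -4.60835217e-04  1.39354896e-03 -4.82873884e-04]
 [-1.46734939e-03 -2.91160450e-01  9.56673110e-01 -8.11125570e-02]
 [ 0.00000000e+00  0.00000000e+00  0.00000000e+00  1.00000000e+00]]
```

View pics/w1.png

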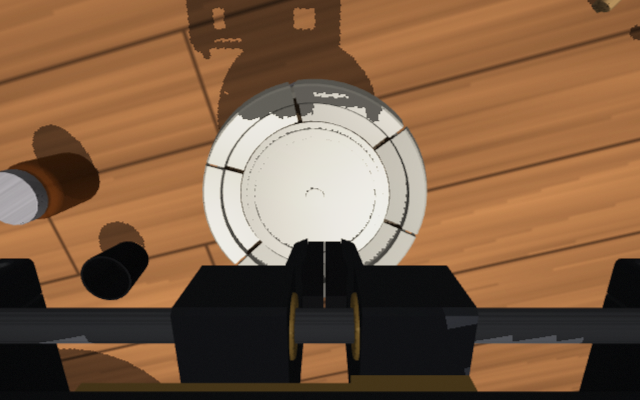

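The wrist view shows slits at about (297,112), (392,137), (402,228), (253,248) and (233,170), and the hand hides the sixth. I'll use them to get the centre and yaw.

Run:
```python
from h import *
from scipy.optimize import least_squares
d=np.load("w1.npz");M=R.from_quat(d["rot"]).as_matrix();H=d["hand_eye"]
def ray(u,v,z0):
    c=H[:3,:3]@np.array([(u-d["cx"])/d["fx"],(v-d["cy"])/d["fy"],1]);o=M@H[:3,3]+d["pos"];r=M@c
    return o+r*(z0-o[2])/r[2]
z=d["range_z"];v,u=np.nonzero(z>0);q=z[v,u]
c=np.c_[(u-d["cx"])/d["fx"]*q,(v-d["cy"])/d["fy"]*q,q]
W=(c@H[:3,:3].T+H[:3,3])@M.T+d["pos"]
k=(abs(W[:,2]-.16)<.012)&(np.hypot(W[:,0]-.576,W[:,1]+.09)<.12)
print("tophisto",np.histogram(W[k,2],bins=12))
def circ(P,c0):
    # outermost points per angle bin
    a=np.arctan2(P[:,1]-c0[1],P[:,0]-c0[0]);r=np.hypot(P[:,0]-c0[0],P[:,1]-c0[1]);b=(a*180/np.pi//6).astype(int)
    E=np.array([P[b==i][np.argmax(r[b==i])] for i in np.unique(b)])
    f=least_squares(lambda x:np.hypot(E[:,0]-x[0],E[:,1]-x[1])-x[2],[*c0,.1],loss="soft_l1",f_scale=.002);return f.x,len(E)
x,n=circ(W[k&(W[:,2]>.155)],[.576,-.09]);print("wrist",x,n)
p=snapshot("top");w,_,_=world(p);kk=(w[:,2]>.155)&(w[:,2]<.172)&(np.hypot(w[:,0]-.576,w[:,1]+.09)<.115)
print("top",circ(w[kk],[.576,-.09]))
for s in[(297,112),(392,137),(402,228),(253,248),(233,170)]:
    P=ray(*s,.162);print(s,P.round(3),np.degrees(np.arctan2(P[1]-x[1],P[0]-x[0])).round(1),np.hypot(*(P[:2]-x[:2])).round(3))
print("panel c",ray(315,193,.154))
```

```text
tophisto (array([  510,  1572, 12034,  6641,  2377,   643,   425,  1090,  2743,
        3252,  1740,   116]), array([0.14801743, 0.14983487, 0.15165231, 0.15346975, 0.15528719,
       0.15710463, 0.15892207, 0.16073951, 0.16255695, 0.16437439,
       0.16619183, 0.16800927, 0.16982671]))
wrist [ 0.57349555 -0.09081157  0.10344497] 53
top (array([ 0.57620113, -0.0893818 ,  0.10480424]), 31)
(297, 112) [ 0.496 -0.086  0.162] 176.2 0.077
(392, 137) [ 0.538 -0.01   0.162] 113.7 0.088
(402, 228) [ 0.626 -0.018  0.162] 54.6 0.09
(253, 248) [ 0.61  -0.163  0.162] -63.0 0.081
(233, 170) [ 0.531 -0.156  0.162] -122.9 0.078
panel c [ 0.57318706 -0.09022094  0.154     ]
```

>>> carry_out:
  motion: [-3,1.8,3,0,0,0,-3.1,1.8,3,0,0,0,-3.1,1.9,3,0,0,0,0,0,3,0,0,0,0,0,1.8,0,0,0,0,0,0,0,0,0]
  hand: 0
  grip_force: 20

```text
clock: 3.42
tool_pos: [0.6605, -0.0399, 0.2439]
eef_rot: [0.121, 0.993, 0.0, -0.002]
contact_force: [-1.5, -0.7, 0.4]
opening: 0.004
```

Run:
```python
from h import *
s=monitor.get_state();M=R.from_quat(s["eef_rot"]).as_matrix()
tip=s["tool_pos"]+M@[0,0,.064]; e=tip[:2]-[.574,-.090]
print(s["tool_pos"],tip,np.hypot(*e),np.degrees(np.arctan2(e[1],e[0])),s["contact_force"])
p=snapshot("wrist");save(p,"w2")
```

```text
[ 0.66047029 -0.03992339  0.24386054] [ 0.66027891 -0.03989377  0.17986084] 0.09977316892112088 30.145752814202297 [-1.51694591 -0.70184658  0.41232921]
```

View pics/w2.png

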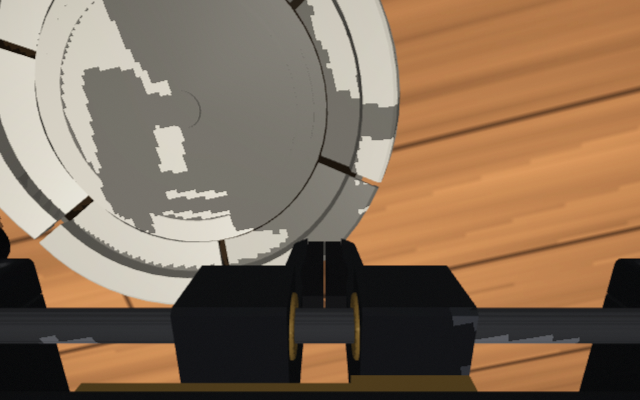

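The finger is over the section bounded by the slits at (337,165) and (224,252). Pressing down.

>>> carry_out:
  motion: [0,0,0.8,0,0,0,0,0,0.4,0,0,0,0,0,0.4,0,0,0,0,0,0.3,0,0,0,0,0,0.2,0,0,0,0,0,0,0,0,0]

```text
clock: 4.22
tool_pos: [0.6618, -0.0409, 0.2244]
eef_rot: [0.122, 0.993, 0.0, 0.0]
contact_force: [-0.6, 0.3, 6.1]
opening: 0.006
```

>>> carry_out:
  motion: [0,0,0.3,0,0,0,0,0,0,0,0,0,0,0,-2.5,0,0,0,4.5,1.4,0,0,0,0,4.5,1.5,0,0,0,0,0,0,0,0,0,0]

```text
clock: 4.97
tool_pos: [0.5778, 0.0113, 0.2454]
eef_rot: [0.119, 0.993, 0.0, -0.003]
contact_force: [1.0, -0.2, -0.6]
opening: 0.002
```

>>> carry_out:
  motion: [0,0,0.8,0,0,0,0,0,0.5,0,0,0,0,0,0.4,0,0,0,0,0,0.3,0,0,0,0,0,0.4,0,0,0,0,0,0,0,0,0]

```text
clock: 5.72
tool_pos: [0.5819, 0.0085, 0.224]
eef_rot: [0.122, 0.993, -0.0, 0.001]
contact_force: [-4.8, 0.4, 22.0]
opening: 0.003
```

>>> carry_out:
  motion: [0,0,-2.4,0,0,0,3.8,-3.1,0,0,0,0,3.9,-3.2,0,0,0,0,0,0,0,0,0,0,0,0,0,0,0,0]

```text
clock: 6.35
tool_pos: [0.4926, -0.0337, 0.2457]
eef_rot: [0.122, 0.993, 0.0, 0.001]
contact_force: [-0.4, -0.5, 0.3]
opening: 0.005
```

>>> carry_out:
  motion: [0,0,0.8,0,0,0,0,0,0.5,0,0,0,0,0,0.4,0,0,0,0,0,0.3,0,0,0,0,0,0.4,0,0,0,0,0,0,0,0,0]

```text
clock: 7.1
tool_pos: [0.4916, -0.0333, 0.2238]
eef_rot: [0.122, 0.993, 0.0, 0.001]
contact_force: [-6.3, 1.5, 25.5]
opening: 0.003
```

>>> carry_out:
  motion: [0,0,-2.4,0,0,0,-0.9,-4.9,0,0,0,0,-0.9,-4.9,0,0,0,0,0,0,0,0,0,0,0,0,0,0,0,0]

```text
clock: 7.72
tool_pos: [0.4854, -0.1326, 0.2454]
eef_rot: [0.122, 0.993, 0.0, -0.0]
contact_force: [0.7, 0.9, 0.8]
opening: 0.003
```

>>> carry_out:
  motion: [0,0,0.8,0,0,0,0,0,0.5,0,0,0,0,0,0.4,0,0,0,0,0,0.3,0,0,0,0,0,0.4,0,0,0,0,0,0,0,0,0]

```text
clock: 8.48
tool_pos: [0.4854, -0.1325, 0.2239]
eef_rot: [0.121, 0.993, -0.0, 0.001]
contact_force: [-5.4, 2.4, 25.4]
opening: 0.0
```

>>> carry_out:
  motion: [0,0,-2.4,0,0,0,-4.6,-1.7,0,0,0,0,-4.6,-1.8,0,0,0,0,0,0,0,0,0,0,0,0,0,0,0,0]

```text
clock: 9.1
tool_pos: [0.5653, -0.1884, 0.245]
eef_rot: [0.121, 0.993, 0.0, -0.001]
contact_force: [-0.4, 0.2, -0.3]
opening: 0.005
```

>>> carry_out:
  motion: [0,0,0.8,0,0,0,0,0,0.5,0,0,0,0,0,0.4,0,0,0,0,0,0.3,0,0,0,0,0,0.4,0,0,0,0,0,0,0,0,0]

```text
clock: 9.85
tool_pos: [0.566, -0.189, 0.2241]
eef_rot: [0.122, 0.993, -0.0, 0.0]
contact_force: [-5.8, 0.8, 20.5]
opening: 0.002
```

>>> carry_out:
  motion: [0,0,-2.4,0,0,0,-3.8,3.1,0,0,0,0,-3.9,3.2,0,0,0,0,0,0,0,0,0,0,0,0,0,0,0,0]

```text
clock: 10.48
tool_pos: [0.6552, -0.1467, 0.2449]
eef_rot: [0.121, 0.993, -0.0, -0.001]
contact_force: [-1.0, -0.6, 0.2]
opening: 0.005
```

>>> carry_out:
  motion: [0,0,0.8,0,0,0,0,0,0.5,0,0,0,0,0,0.4,0,0,0,0,0,0.3,0,0,0,0,0,0.4,0,0,0,0,0,0,0,0,0]

```text
clock: 11.22
tool_pos: [0.6559, -0.1472, 0.2242]
eef_rot: [0.122, 0.993, -0.0, 0.0]
contact_force: [-5.9, -0.4, 17.0]
opening: 0.006
```

>>> carry_out:
  motion: [0,0,-3,0,0,0,4,-4,-5,0,0,0,4,-4,-4,0,0,0,4,-4,-4,0,0,0,4,-2,0,0,0,0,0,0,0,0,0,0,0,0,0,0,0,0]

```text
clock: 12.1
tool_pos: [0.4853, -0.2326, 0.3651]
eef_rot: [0.121, 0.993, 0.0, 0.0]
contact_force: [0.6, 0.6, -0.1]
opening: 0.004
```

```bash
cat > chk.py <<'E'
from h import *
s=monitor.get_state();print(s["clock"],s["tool_pos"],s["contact_force"])
C=np.array([.574,-.09])
for n in("wrist","top","scene"):
    p=snapshot(n);save(p,n+"_end")
    if n=="wrist":
        z=p["range_z"];v,u=np.nonzero(z>0);d=z[v,u];c=np.c_[(u-p["cx"])/p["fx"]*d,(v-p["cy"])/p["fy"]*d,d]
        H=np.array(p["hand_eye"]);w=(c@H[:3,:3].T+H[:3,3])@R.from_quat(s["eef_rot"]).as_matrix().T+s["tool_pos"]
    else: w,u,v=world(p)
    e=w[:,:2]-C;r=np.hypot(*e.T);a=np.degrees(np.arctan2(e[:,1],e[:,0]))%360
    pan=(r<.055)&(abs(w[:,2]-.155)<.01);print(n,"panel",np.median(w[pan,2]).round(4))
    for i in range(6):
        k=(r>.092)&(r<.103)&(abs((a-25.7-60*i+180)%360-180)<22)&(w[:,2]>.14)&(w[:,2]<.18)
        if k.sum()>5: print("  ",25.7+60*i,k.sum(),np.percentile(w[k,2],[10,50,90]).round(4))
    k=(r<.115)&(w[:,2]>.155)&(w[:,2]<.172);print("  rim c",((w[k].max(0)+w[k].min(0))/2).round(3))
E
python3 chk.py
```

```text
12.1 [ 0.48529735 -0.23261235  0.36507106] [ 0.59598097  0.55065765 -0.12643835]
wrist panel 0.153
   25.7 399 [0.1583 0.1592 0.16  ]
   85.7 881 [0.1584 0.1593 0.1601]
   145.7 1062 [0.158  0.1592 0.1601]
   205.7 1139 [0.1581 0.159  0.16  ]
   265.7 572 [0.1582 0.159  0.1599]
  rim c [ 0.568 -0.093  0.158]
top panel 0.1544
   25.7 132 [0.1573 0.1605 0.1627]
   85.7 127 [0.1583 0.1606 0.1625]
   145.7 138 [0.1576 0.1606 0.163 ]
   205.7 125 [0.1579 0.1601 0.1629]
   265.7 128 [0.1583 0.1605 0.1628]
   325.7 131 [0.1574 0.1605 0.163 ]
  rim c [ 0.577 -0.09   0.161]
scene panel 0.155
   25.7 75 [0.1595 0.161  0.1625]
   85.7 60 [0.1596 0.161  0.1623]
   145.7 53 [0.1602 0.1612 0.1628]
   205.7 72 [0.16   0.1612 0.1626]
   265.7 82 [0.1598 0.1612 0.1624]
   325.7 86 [0.1596 0.1611 0.1623]
  rim c [ 0.577 -0.093  0.16 ]
```

All six sections read level, 6 mm above the panel, in both fixed cameras. I'll hand in after one look.

View pics/scene_end.png

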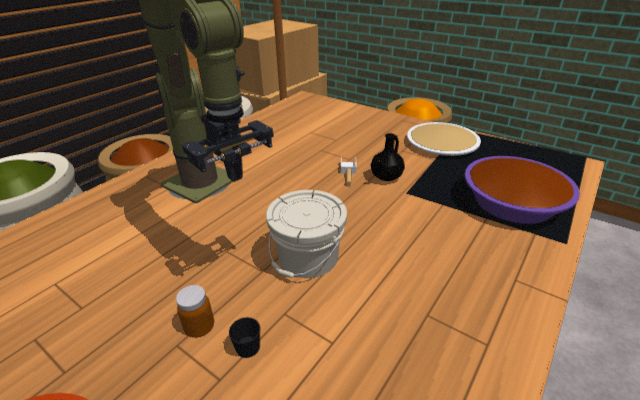

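```bash
python3 -c "
from plant import workorder;print(workorder.finish_job())"
```

```text
the job is handed in; nothing more can be done
None
```

All six lid sections are snapped shut and level. The job was handed in after about 12 s of robot time, with the hand clear of the pail.

- **Pressing:** I pressed each section in turn with the closed fingertips. The first was pushed a little further after it read 6 N; the other five read 17–26 N at the bottom of the press.
- **Rim height:** The top and scene cameras both show all six sections at 160–161 mm, 6 mm above the panel. The wrist camera reads 159 mm and could not see the section at about 326°.
- **Pail and surroundings:** The top camera puts the lid centre within about 1 mm of where it was at the start. The final scene picture shows the pail upright at (307,235) and the jar, measure, pot and scoop in place. I checked those four by eye only and did not measure their positions again.

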